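Park the index plunger and draw the tube rack out

TASK

On the analyser's rack loader, pull up the sprung T-handled index plunger until you feel it just meet the lip of its sleeve, twist it clockwise (seen from above) and let it down into the rest notch so that it stays up by itself, taking care never to force its cross pin against the sleeve. Then take the carrier by its upright fin and draw it out along its rails, away from the plunger, until it is fully against its stop. Let go of everything and leave the things on the bench beside the loader where they are.

Things in the scene. Friction and masses are not known exactly. Their poses are not given: they have to be found in the camera images.
- stand: The fixed rack loader: white and grey base 130 x 390 x 28 mm with two steel rails and, at its +y end, an aluminium bracket that carries the plunger. Origin at bench level between the rails; x across the rails, y along them, z up; the base reaches from y = -260 to +130 mm. The plunger's vertical axis stands at x = 0, y = +70 mm
- bracket_top (a point): Point on the plunger's axis at the top face of the bracket arm, 68 mm above the bench, axes as the stand's. Above it stands the dark steel sleeve, 44 mm across, screwed in by hand to a height that differs each time by up to 12 mm and is not reported: its lip (top) lies 119 to 132 mm above the bench. It stays fixed during the job
- pin_start (a point): Point on the axis 98 mm above the bench, where the 6 mm cross pin lies in its slot at the start (1.75 mm play). It clears the slot at 11 (low sleeve) to 23 mm (high) of lift and meets the solid lip 2.5 mm further. A shelf leads clockwise to the rest notch, 3.5 mm deep, 1.31 rad on, with an end wall felt at about 1.39. In the notch the lift is 7.5 to 19.5 mm. Keep the pin's force under 15 N
- plunger: The sprung plunger with stem, cross pin and T-bar. Origin on its vertical axis, at bench level when it is fully down; z up, x along the stand's x (does not turn with the T-bar). Down, its 10 mm steel tip sits 5 mm deep in a 13 mm hole of the carrier and locks it
- tbar_grip (a point): Centre of the black T-bar on the plunger's top, on the axis, 160 mm above the bench when down. The bar is 60 mm long (its x), 12 mm thick (its y), 16 mm high; below it a 16 mm round stem is free for 20 mm or more down to the sleeve's lip. It starts along the stand's x, parallel to the cross pin, and turns with it
- lift (a joint): How far the plunger is pulled up, m: 0 down, free to at most about 0.026. A spring pulls it down with 3 N plus 0.1 N per mm of lift
- twist (a joint): How far the T-bar is turned clockwise seen from above, rad: 0 at the start slot, 1.31 at the rest notch
- carrier: The aluminium sliding carrier, plate 100 x 160 mm, with a grey rack of capped tubes (tops 120 mm above the bench) and an upright fin. Origin at bench level, at the stand's origin when it is locked; axes as the stand's. It slides along the stand's -y with about 2 N of friction
- fin_grip (a point): Grip point of the carrier's upright fin, on its middle plane, 97 mm above the bench, 18 mm below the fin's top. The fin is a plain plate 40 mm wide (carrier's x), 12 mm thick (carrier's y), free for 55 mm or more on both faces above 60 mm
- travel (a joint): How far the carrier has been drawn out, m: 0 locked under the plunger (1.5 mm of play), 0.080 fully against its stop, a steel block 58 mm high across the rails at the stand's y = -200 mm
- carton: Bystander: small white and blue carton 55 x 85 x 48 mm, origin under its centre
- reagent: Bystander: small white bottle 44 mm across, 75 mm high, origin under its centre
- wellplate: Bystander: flat white well plate 85 x 127 x 16 mm, origin under its centre

How it is judged (in metres and radians):
On the way, in this order (a step that is already met when the one before it is completed fails the run):
1. the plunger rests in its notch, let go, and the carrier has not been moved (value of joint lift above 0.0062 m and value of joint twist above 1.15 rad and contact force between the fingers and plunger below 0.2 N and value of joint travel below 0.006 m), for 0.2 s.
2. the carrier is drawn out to its stop (value of joint travel above 0.076 m), for 0.2 s.
At the end, for the whole second after the job is handed in: The plunger stays up by itself in its rest notch (lift over 6.2 mm, twist over 1.15 rad), and the carrier stands at its stop (drawn out more than 76 of 80 mm), all at rest (value of joint lift above 0.0062 m and value of joint twist above 1.15 rad and value of joint travel above 0.076 m and linear speed of each of carrier, plunger below 0.01 m/s); the robot touches nothing.
It fails at once if the cross pin is forced against its sleeve (lip, slot wall, notch) with more than 15 N (contact force between plunger and stand above 15 N).
It fails at once if the carrier is dragged against the plunger's tip with more than 15 N (contact force between plunger and carrier above 15 N).
It fails at once if a bystander is moved by more than 20 mm (distance of any of carton, reagent, wellplate from where it was at the start of the episode above 0.02 m).
It also fails if it takes over 72 s, if anything falls off the work surface, if the arm or the gripper's body presses on something with over 40 N, if the wrist force passes 120 N, or if a joint passes its speed limit or range.

ROBOT

A 6-joint arm with a two-finger parallel gripper is mounted at the origin on the work surface. World frame = base frame: x ahead of the robot, y to its left, z up, the work surface at z = 0. Lengths are in m, angles in degrees, forces in N, time in s.
With the tool pointing down it reaches from about 0.35 to 0.85 m from the base axis. Payload 8.1 kg.
Tool frame: the origin (TCP) lies midway between the tips of the shut fingers; the grasp point (between the pads) lies ctrl.pinch_z behind it (ctrl.pinch_z is the distance from the TCP to the grasp point, in m); z points along the fingers, y is the line along which they close (so a half turn about z gives the same grasp; the last joint's range is limited). The gripper opens to 85 mm and grips with 20 to 120 N. Pads are 22 mm wide; open, the fingers measure 114 mm over their backs; the gripper's body (76 mm by 85 mm) begins 54 mm behind the grasp point. The pads swing forward as they close: fully open they stand 13 mm farther back than shut.
Start: joints at [68.446, 7.471, 85.268, -0, 87.261, -4.893], TCP at [0.172, 0.575, 0.231] pointing down, gripper open.
Joint ranges: [-169.43, 169.43], [-51.17, 129.36], [1.28, 143.12], [-76.62, 256.62], [0, 156.53], [-152.29, 152.29]. Speed limits (degrees/s): [136.94, 136.94, 159.86, 180, 180, 180].

INTERFACE

Orientations are given as [roll, pitch, yaw] about the fixed x, y, z axes, in that order (R = Rz(yaw) Ry(pitch) Rx(roll)).
In Python, from rig import ctrl, eyes gives the robot as it stands.
- The arm moves only by the shell command python3 -m handwheel 'ROWS' [FORCE]. ROWS is JSON, a list of rows, each a list of 3 entries, a list of its own where there are three numbers: the turn, a rotation vector about the tool's x, y, z in rad, then the shift along the tool's x, y, z in mm, then the opening in per cent of the stroke, from 0 (shut) to 100 (fully open). A call has exactly 8 rows; each row is the pose to reach, as a shift and turn from the pose commanded when the call began, along the tool's axes at that moment; what a row does not reach only later rows make up. A row lasts 1/12 s, in which the tool goes at most 41.7 mm and 7.16 degrees, less where a joint would pass 70% of its speed; a pose out of reach is approached as far as the arm can. A call with a gripper value outside its range is refused whole. The fingers move at their own pace and stop on an object; FORCE is the grip in N (left out, the last holds). Time passes only in rows, so rows that repeat a pose let the fingers close, or fill a call up. It gives the time, the measured TCP pose, the force, the opening and the grip force at its end, in the units of the state.
- ctrl.state(): the state, without advancing time (a new reading comes with each control period).
- eyes.capture(name): name is "side" or "top"; returns a dict with "frame" (480x640x3 uint8, red, green, blue), "mtx" (3x3 intrinsics, pixels), "extrinsics" (4x4, takes a point from world to camera coordinates). Camera axes: x right, y up, looking along -z (the intrinsics and any distortion apply to the point x, -y, -z); pixel columns grow to the right and rows downward; lengths in m; the calibration is good to about 2 mm. A picture is of the moment at which its call begins. There is no depth.
- ctrl.job_done(): hands the job in; it is judged then, once.
The state is a dict: "time": time; "qpos": joint angles; "qvel": joint speeds; "tau": joint torques, N m; "tcp_pos": TCP position; "ee_rot": TCP orientation; "wrist_force": force on the tool from outside, world axes, zero at the start; "wrist_torque": the same for the moment, N m; "gripper_width": finger opening in m; "grasp_force": force on a finger pad.
Only numpy, scipy, OpenCV 4.12 (cv2) and the standard library are available. Lean on these libraries where they do the work, as an engineer would, in place of code of your own. Each camera call takes 0.05 s, during which the arm holds its last target. There are 200 camera calls.

## Working session

There is one attempt and no reset: what is moved stays moved. The work goes in short steps, Python scripts to look and compute and a shell command to move; the robot and the scene stay as the last step left them, time stands still between calls to the robot, and variables do not carry over. Pictures are saved under pics/ and viewed, at most 10 in all, crops included, and the job is handed in when it is done.

```bash
mkdir -p pics; ls; cat > h.py <<'E'
import numpy as np, cv2
from rig import ctrl, eyes
def ray(c,u,v):
    K=c["mtx"];E=c["extrinsics"];d=np.linalg.inv(K)@[u,v,1];d=np.array([d[0],-d[1],-d[2]])
    R=E[:3,:3];return -R.T@E[:3,3],R.T@d
def onz(c,u,v,z):
    o,d=ray(c,u,v);return o+d*(z-o[2])/d[2]
def proj(c,p):
    E=c["extrinsics"];q=E[:3,:3]@np.array(p)+E[:3,3];w=c["mtx"]@[q[0],-q[1],-q[2]];return w[:2]/w[2]
E
python3 - <<'E'
from h import *
for n in("side","top"):
    c=eyes.capture(n);cv2.imwrite(f"pics/{n}0.png",c["frame"][:,:,::-1]);print(n,c.keys(),c["mtx"].round(1).tolist(),c["extrinsics"].round(3).tolist())
print(ctrl.pinch_z,ctrl.state())
E
```

```text
pics
side dict_keys(['frame', 'mtx', 'extrinsics']) [[471.5, 0.0, 326.9], [0.0, 471.5, 245.3], [0.0, 0.0, 1.0]] [[-0.948, -0.32, 0.007, 0.626], [0.248, -0.72, 0.648, -0.23], [-0.202, 0.616, 0.761, -0.705], [0.0, 0.0, 0.0, 1.0]]
top dict_keys(['frame', 'mtx', 'extrinsics']) [[484.4, 0.0, 316.3], [0.0, 484.4, 242.7], [0.0, 0.0, 1.0]] [[0.012, -0.999, 0.04, -0.0], [0.987, 0.018, 0.158, -0.655], [-0.158, 0.038, 0.987, -0.732], [0.0, 0.0, 0.0, 1.0]]
0.0187 {'time': 0.1, 'qpos': array([ 6.84459079e+01,  7.51202526e+00,  8.53230658e+01, -3.81183625e-04,
        8.72591936e+01, -4.89304099e+00]), 'qvel': array([ 0.01092626, -0.13618815, -0.17138704,  0.01788812, -0.0802842 ,
       -0.00228687]), 'tau': array([ 3.03707369e-03, -5.70948172e+01, -5.01947808e+01,  1.75311456e-06,
        8.00840382e-03, -8.37697894e-05]), 'tcp_pos': array([0.17182921, 0.57436791, 0.23033608]), 'ee_rot': array([-1.79906026e+02, -7.66276326e-03,  1.63338961e+02]), 'wrist_force': array([-0.05989462,  0.03844931,  0.11055068]), 'wrist_torque': array([-0.04014153,  0.00612604, -0.03501655]), 'grasp_force': 0.0, 'gripper_width': 0.0851639232852482}
```

View pics/side0.png

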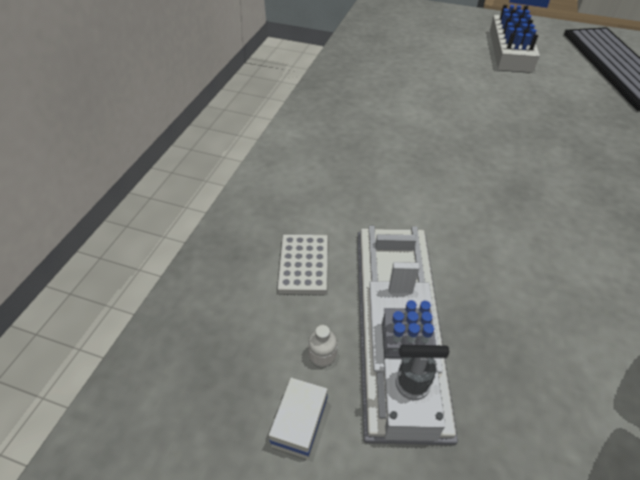

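View pics/top0.png

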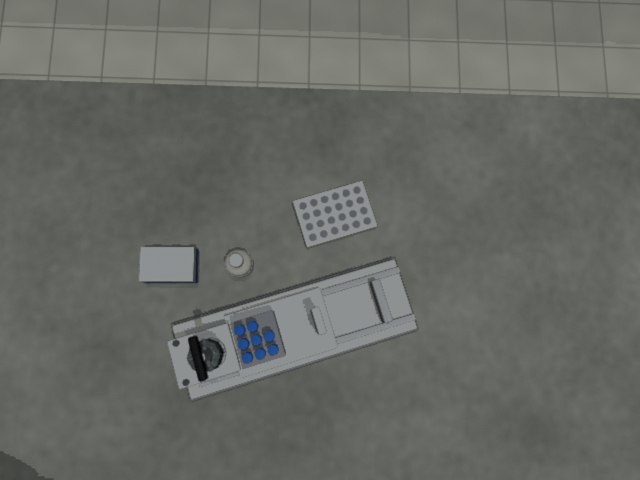

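Side view: T-bar around (424,351), fin top near (405,266), carton/bottle/plate left of the loader. Top view: T-bar around (198,358), fin near (317,318), base from (180,360) to (408,300).

```bash
python3 - <<'E'
from h import *
S=eyes.capture("side");T=eyes.capture("top")
def rect(c,box,thr):
    f=c["frame"].max(2);x0,y0,x1,y1=box
    m=np.zeros(f.shape,np.uint8);m[y0:y1,x0:x1]=(f[y0:y1,x0:x1]<thr)*255
    k=max(cv2.findContours(m,cv2.RETR_EXTERNAL,cv2.CHAIN_APPROX_NONE)[0],key=cv2.contourArea)
    return cv2.minAreaRect(k)
for thr in(25,35,45):print(thr,rect(S,(385,335,465,362),thr),rect(T,(175,325,235,390),thr))
r=rect(T,(175,325,235,390),35);rs=rect(S,(385,335,465,362),35)
o1,d1=ray(S,*rs[0]);o2,d2=ray(T,*r[0])
a=np.linalg.lstsq(np.c_[d1,-d2],o2-o1,rcond=None)[0];print("tbar",o1+a[0]*d1,o2+a[1]*d2)
b=cv2.boxPoints(r);print([onz(T,*p,.168).round(4).tolist() for p in b])
# base outline corners, top: white mask
for p in[(172,325),(396,258),(417,328),(192,399)]:print(p,onz(T,*p,.028).round(4))
S8=cv2.resize(S["frame"][215:450,345:470],None,fx=2.5,fy=2.5,interpolation=2)
T8=cv2.resize(T["frame"][250:405,160:425],None,fx=2.2,fy=2.2,interpolation=2)
w=np.zeros((600,800,3),np.uint8);w[:S8.shape[0],:S8.shape[1]]=S8
x=S8.shape[1];T9=cv2.resize(T["frame"][285:350,295:345],None,fx=8,fy=8,interpolation=2);w[:520,x:x+400]=T9
cv2.imwrite("pics/z1.png",w[:,:,::-1])
E
```

```text
Traceback (most recent call last):
ValueError: max() iterable argument is empty
```

```bash
python3 - <<'E'
from h import *
S=eyes.capture("side");T=eyes.capture("top")
def rect(c,box,thr):
    f=c["frame"].max(2);x0,y0,x1,y1=box
    m=np.zeros(f.shape,np.uint8);m[y0:y1,x0:x1]=(f[y0:y1,x0:x1]<thr)*255
    if c is S: print("min",f[y0:y1,x0:x1].min(), f[351,395:455:4])
    else: print(f[358,180:230:3])
    ks=cv2.findContours(m,cv2.RETR_EXTERNAL,cv2.CHAIN_APPROX_NONE)[0]
    if not ks:return ((0,0),(0,0),0)
    return cv2.minAreaRect(max(ks,key=cv2.contourArea))
for thr in(30,38,46):print(thr,rect(S,(385,335,465,362),thr),rect(T,(175,325,235,390),thr))
r=rect(T,(175,325,235,390),38);rs=rect(S,(385,335,465,362),38)
o1,d1=ray(S,*rs[0]);o2,d2=ray(T,*r[0])
a=np.linalg.lstsq(np.c_[d1,-d2],o2-o1,rcond=None)[0];print("tbar",o1+a[0]*d1,o2+a[1]*d2)
b=cv2.boxPoints(r);print([onz(T,*p,.168).round(4).tolist() for p in b])
for p in[(172,325),(396,258),(417,328),(192,399)]:print(p,onz(T,*p,.028).round(4))
S8=cv2.resize(S["frame"][215:450,345:470],None,fx=2.5,fy=2.5,interpolation=2)
w=np.zeros((600,800,3),np.uint8);w[:S8.shape[0],:S8.shape[1]]=S8
x=S8.shape[1];T9=cv2.resize(T["frame"][285:350,295:345],None,fx=8,fy=8,interpolation=2);w[:520,x:x+400]=T9
cv2.imwrite("pics/z1.png",w[:,:,::-1])
E
```

```text
min 40 [ 82  53  50  50  51  51  51  51  51  50  50  51  52  50 124]
[147 145 123  71  46  19  24   8 127  51  52  72  72  38  83 111 146]
30 ((0, 0), (0, 0), 0) ((198.02943420410156, 358.11767578125), (43.89894104003906, 11.156638145446777), 75.96376037597656)
min 40 [ 82  53  50  50  51  51  51  51  51  50  50  51  52  50 124]
[147 145 123  71  46  19  24   8 127  51  52  72  72  38  83 111 146]
38 ((0, 0), (0, 0), 0) ((198.34600830078125, 357.90972900390625), (44.59453582763672, 12.158324241638184), 75.37911987304688)
min 40 [ 82  53  50  50  51  51  51  51  51  50  50  51  52  50 124]
[147 145 123  71  46  19  24   8 127  51  52  72  72  38  83 111 146]
46 ((422.94622802734375, 354.2367858886719), (46.130332946777344, 4.474034309387207), 2.489553213119507) ((201.29412841796875, 357.1764831542969), (44.626548767089844, 18.432706832885742), 75.96376037597656)
[147 145 123  71  46  19  24   8 127  51  52  72  72  38  83 111 146]
min 40 [ 82  53  50  50  51  51  51  51  51  50  50  51  52  50 124]
tbar [0.701736   0.31743536 0.59712263] [0.51089059 0.08891519 0.5672705 ]
[[0.5059, 0.183, 0.168], [0.51, 0.1678, 0.168], [0.4549, 0.1505, 0.168], [0.4509, 0.1655, 0.168]]
(172, 325) [0.5206 0.2384 0.028 ]
(396, 258) [ 0.6351 -0.1253  0.028 ]
(417, 328) [ 0.5203 -0.1582  0.028 ]
(192, 399) [0.4065 0.2007 0.028 ]
```

View pics/z1.png

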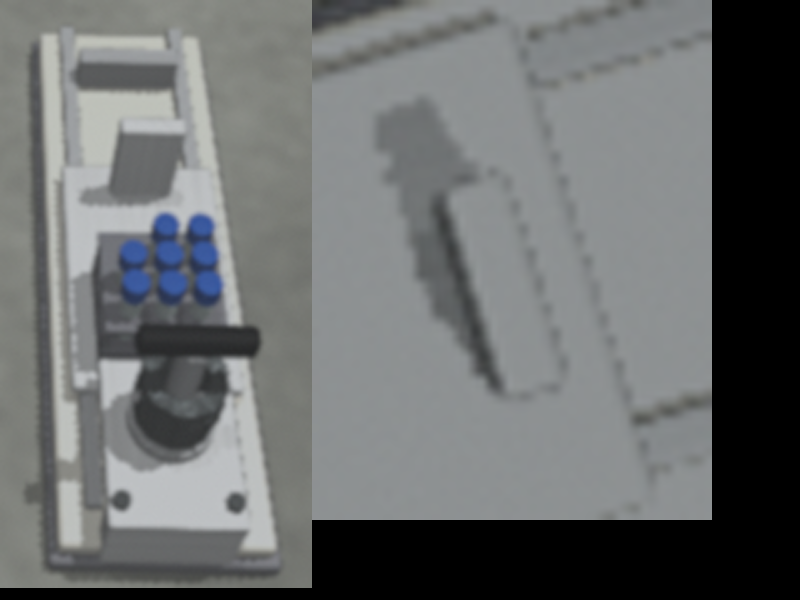

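Crop: T-bar centre at about side (424,351); fin top face in the top view spans (312,308)–(326,332), centre (319,320).

```bash
python3 - <<'E'
from h import *
S=eyes.capture("side");T=eyes.capture("top")
def tri(a,b):
    o1,d1=ray(S,*a);o2,d2=ray(T,*b)
    k=np.linalg.lstsq(np.c_[d1,-d2],o2-o1,rcond=None)[0];return (o1+k[0]*d1).round(4),(o2+k[1]*d2).round(4)
print("tbar",tri((423.8,350.5),(198.2,358)))
print("fin",tri((345+152/2.5,215+127/2.5),(319.2,320.4)))
f=onz(T,319.2,320.4,.115);t=onz(T,198.2,358,.168);print(f,t,onz(S,423.8,348.5,.166))
c=np.mean([onz(T,*p,.028) for p in[(172,325),(396,258),(417,328),(192,399)]],0)
print("centre",c)
for yaw in(17,17.5,18):
    a=np.radians(yaw);ex=np.array([np.cos(a),np.sin(a)]);ey=np.array([-ex[1],ex[0]])
    o=c[:2]+.065*ey
    print(yaw,"origin",o,"plunger",o+.07*ey,"fin in stand",(f[:2]-o)@ex,(f[:2]-o)@ey,"t",(t[:2]-o)@ex,(t[:2]-o)@ey)
for p in[(312.3,308.1),(326.5,332.5),(318.75,306.5),(319.4,334.4)]:print(onz(T,*p,.115).round(4))
E
```

```text
tbar (array([0.4798, 0.1684, 0.1603]), array([0.4795, 0.1684, 0.1603]))
fin (array([0.5312, 0.0058, 0.1098]), array([0.5307, 0.0058, 0.1098]))
[0.53067012 0.00604459 0.115     ] [0.48012358 0.16685378 0.168     ] [0.48064507 0.16900137 0.166     ]
centre [0.52061084 0.03890886 0.028     ]
17 origin [0.50160668 0.10106867] plunger [0.48114066 0.16801   ] fin in stand 1.1148803301145194e-05 -0.09936930701621886 t -0.0013106868633375231 0.06919166353107362
17.5 origin [0.50106497 0.10090046] plunger [0.48001556 0.16766065] fin in stand -0.00028877659894263683 -0.09936809562874893 t -0.00013960864100814714 0.06919799167915273
18 origin [0.50052474 0.10072753] plunger [0.47889355 0.16730149] fin in stand -0.0005886800097304344 -0.09936426697773532 t 0.0010314802130596947 0.06919410013059689
[0.5482 0.0163 0.115 ]
[ 0.5135 -0.0047  0.115 ]
[0.5506 0.0069 0.115 ]
[0.5107 0.0055 0.115 ]
```

```bash
cat > d.py <<'E'
import sys
from h import *
from scipy.spatial.transform import Rotation as Ro
s=ctrl.state();R=Ro.from_euler("xyz",s["ee_rot"],degrees=True).as_matrix()
x,y,z,yaw=map(float,sys.argv[1:5])
Rt=Ro.from_euler("xyz",[180,0,yaw],degrees=True).as_matrix()
print("t",round(s["time"],2),"tcp",s["tcp_pos"].round(4),s["ee_rot"].round(2),"shift mm",(R.T@(np.array([x,y,z])-s["tcp_pos"])*1000).round(1),"turn",Ro.from_matrix(R.T@Rt).as_rotvec().round(3),"F",s["wrist_force"].round(2),"M",s["wrist_torque"].round(3))
E
python3 -m handwheel '[[[0,0,0.122],[-26,-19,0],100],[[0,0,0.244],[-52,-38,0],100],[[0,0,0.366],[-78,-57,0],100],[[0,0,0.488],[-104,-76,0],100],[[0,0,0.61],[-130,-95,0],100],[[0,0,0.732],[-156,-114,0],100],[[0,0,0.854],[-182,-133,0],100],[[0,0,0.975],[-206,-151,0],100]]' 30
python3 d.py .480 .1675 .2 107.5
```

```text
time: 1.07
tcp_pos: [0.3269, 0.3697, 0.2315]
ee_rot: [180.0, -0.0, 107.1]
wrist_force: [1.1, 0.8, 0.8]
gripper_width: 0.0851
grasp_force: 0.0
t 1.07 tcp [0.3269 0.3697 0.2315] [179.97  -0.   107.13] shift mm [-238.3   86.8   31.5] turn [ 0.001 -0.    -0.007] F [1.1  0.78 0.82] M [ 0.053 -0.016 -0.009]
```

```bash

python3 -m handwheel '[[[0,0,0],[-36,13,2],100],[[0,0,-0.007],[-72,26,6],100],[[0,0,-0.007],[-108,39,10],100],[[0,0,-0.007],[-144,52,15],100],[[0,0,-0.007],[-180,65,20],100],[[0,0,-0.007],[-216,78,24],100],[[0,0,-0.007],[-238,87,27],100],[[0,0,-0.007],[-238,87,30],100]]'
python3 - <<'E'
from h import *
for n in("side","top"):
    c=eyes.capture(n);f=c["frame"]
    u,v=proj(c,[.48,.1675,.16]).astype(int);print(u,v)
    cv2.imwrite(f"pics/{n}1.png",cv2.resize(f[v-60:v+60,max(u-80,0):u+80],None,fx=4,fy=4,interpolation=2)[:,:,::-1])
E
python3 d.py .480 .1675 .137 107.5
```

```text
time: 1.73
tcp_pos: [0.4829, 0.1664, 0.2012]
ee_rot: [180.0, 0.1, 107.6]
wrist_force: [0.4, 0.5, 0.3]
gripper_width: 0.0857
grasp_force: 0.0
423 349
198 357
t 1.83 tcp [0.4805 0.1694 0.2006] [-1.7993e+02 -2.0000e-02  1.0774e+02] shift mm [-1.7 -1.  63.6] turn [-0.001 -0.     0.004] F [-0.13 -0.77 -0.82] M [-0.014  0.004  0.034]
```

View pics/side1.png

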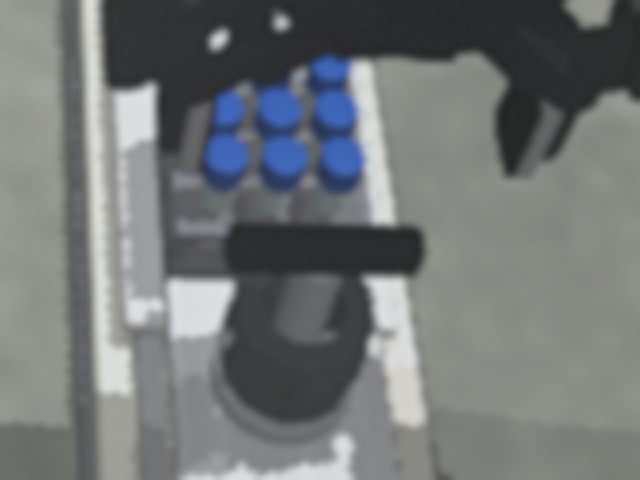

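The gripper stands above the T-bar (centre (323,250) in the crop), the fingers straddling it lengthwise. Descend.

```bash

python3 -m handwheel '[[[0,0,0],[-1,-1,10],100],[[0,0,0],[-1.5,-1,20],100],[[0,0,0],[-1.5,-1,30],100],[[0,0,0],[-1.5,-1,40],100],[[0,0,0],[-1.5,-1,50],100],[[0,0,0],[-1.5,-1,60],100],[[0,0,0],[-1.5,-1,63.5],100],[[0,0,0],[-1.5,-1,63.5],100]]'
python3 d.py .480 .1675 .137 107.5
python3 - <<'E'
from h import *
w=[]
for n in("side","top"):
    c=eyes.capture(n);f=c["frame"]
    u,v=proj(c,[.48,.1675,.16]).astype(int)
    w.append(cv2.resize(f[v-60:v+60,u-60:u+60],None,fx=3.3,fy=3.3,interpolation=2)[:,:,::-1])
cv2.imwrite("pics/w2.png",np.hstack(w))
E
```

```text
time: 2.5
tcp_pos: [0.479, 0.1684, 0.1361]
ee_rot: [-179.8, -0.0, 107.9]
wrist_force: [-1.0, 0.3, 0.0]
gripper_width: 0.0854
grasp_force: 0.0
t 2.5 tcp [0.479  0.1684 0.1361] [-1.7985e+02 -1.0000e-02  1.0789e+02] shift mm [-1.1  0.7 -0.9] turn [-0.003 -0.     0.007] F [-1.01  0.29  0.02] M [ 0.012 -0.035 -0.056]
```

View pics/w2.png

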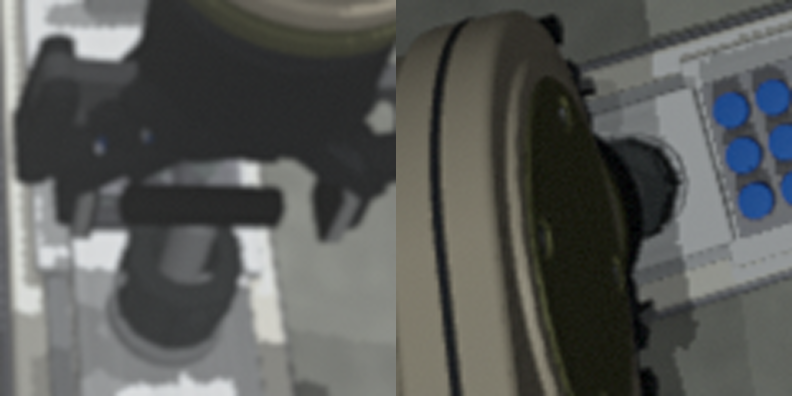

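Both fingers straddle the bar ends (inner faces near x=93 and 322, bar 122–280 at row 205), at the right height. Close gently.

```bash

python3 -m handwheel '[[[0,0,0.004],[0,0,0],70],[[0,0,0.004],[0,0,0],65],[[0,0,0.004],[0,0,0],60],[[0,0,0.004],[0,0,0],60],[[0,0,0.004],[0,0,0],60],[[0,0,0.004],[0,0,0],60],[[0,0,0.004],[0,0,0],60],[[0,0,0.004],[0,0,0],60]]' 25
python3 d.py .480 .1675 .137 107.5
```

```text
time: 3.27
tcp_pos: [0.4806, 0.1686, 0.1387]
ee_rot: [179.9, 0.0, 107.6]
wrist_force: [-0.7, 0.2, 5.2]
gripper_width: 0.0594
grasp_force: 28.6
t 3.27 tcp [0.4806 0.1686 0.1387] [1.7992e+02 1.0000e-02 1.0765e+02] shift mm [-0.8 -0.9  1.7] turn [0.001 0.    0.003] F [-0.7   0.18  5.18] M [-0.106  0.235 -0.042]
```

```bash

python3 -m handwheel '[[[0,0,0],[0,0,-1],60],[[0,0,0],[0,0,-2],60],[[0,0,0],[0,0,-3],60],[[0,0,0],[0,0,-4],60],[[0,0,0],[0,0,-4],60],[[0,0,0],[0,0,-4],60],[[0,0,0],[0,0,-4],60],[[0,0,0],[0,0,-4],60]]' 40
python3 d.py .480 .1675 .137 107.5
python3 -m handwheel '[[[0,0,0],[0,0,-1],60],[[0,0,0],[0,0,-2],60],[[0,0,0],[0,0,-3],60],[[0,0,0],[0,0,-4],60],[[0,0,0],[0,0,-4],60],[[0,0,0],[0,0,-4],60],[[0,0,0],[0,0,-4],60],[[0,0,0],[0,0,-4],60]]' 40
python3 d.py .480 .1675 .137 107.5
```

```text
time: 3.93
tcp_pos: [0.4803, 0.1685, 0.1418]
ee_rot: [180.0, 0.0, 107.6]
wrist_force: [5.3, 1.3, -4.4]
gripper_width: 0.059
grasp_force: 44.0
t 3.93 tcp [0.4803 0.1685 0.1418] [179.97   0.   107.64] shift mm [-0.9 -0.6  4.8] turn [0.001 0.    0.003] F [ 5.34  1.28 -4.41] M [ 0.249 -1.195  0.006]
time: 4.6
tcp_pos: [0.4802, 0.1685, 0.1457]
ee_rot: [180.0, 0.0, 107.6]
wrist_force: [4.7, 0.8, -5.4]
gripper_width: 0.0594
grasp_force: 44.0
t 4.6 tcp [0.4802 0.1685 0.1457] [179.97   0.   107.64] shift mm [-0.9 -0.5  8.7] turn [0.001 0.    0.003] F [ 4.71  0.8  -5.39] M [ 0.335 -1.319  0.058]
```

```bash

python3 -m handwheel '[[[0,0,0],[0,0.2,-1],60],[[0,0,0],[0,0.4,-2],60],[[0,0,0],[0,0.6,-3],60],[[0,0,0],[0,0.6,-3],60],[[0,0,0],[0,0.6,-3],60],[[0,0,0],[0,0.6,-3],60],[[0,0,0],[0,0.6,-3],60],[[0,0,0],[0,0.6,-3],60]]' 40
python3 d.py .480 .1675 .137 107.5
python3 -m handwheel '[[[0,0,0],[0,0,-0.5],60],[[0,0,0],[0,0,-1],60],[[0,0,0],[0,0,-1.5],60],[[0,0,0],[0,0,-1.5],60],[[0,0,0],[0,0,-1.5],60],[[0,0,0],[0,0,-1.5],60],[[0,0,0],[0,0,-1.5],60],[[0,0,0],[0,0,-1.5],60]]' 40
python3 d.py .480 .1675 .137 107.5
```

```text
time: 5.27
tcp_pos: [0.4804, 0.1686, 0.1486]
ee_rot: [-180.0, -0.0, 107.6]
wrist_force: [3.2, 1.4, -4.9]
gripper_width: 0.0593
grasp_force: 44.1
t 5.27 tcp [0.4804 0.1686 0.1486] [-179.98   -0.    107.65] shift mm [-0.9 -0.7 11.6] turn [-0.     0.     0.003] F [ 3.19  1.42 -4.89] M [ 0.133 -0.88  -0.032]
time: 5.93
tcp_pos: [0.4805, 0.1686, 0.1502]
ee_rot: [-180.0, 0.0, 107.6]
wrist_force: [1.9, -0.5, -5.5]
gripper_width: 0.0594
grasp_force: 44.1
t 5.93 tcp [0.4805 0.1686 0.1502] [-179.98    0.    107.65] shift mm [-0.9 -0.8 13.2] turn [-0.     0.     0.003] F [ 1.94 -0.5  -5.49] M [ 0.093 -0.689 -0.024]
```

```bash
cat > ok.py <<'E'
from h import *
import sys
s=ctrl.state();print("z",s["tcp_pos"][2].round(4),"F",s["wrist_force"].round(2),"M",s["wrist_torque"].round(3));sys.exit(int(s["wrist_force"][2]<-7.5))
E
python3 -m handwheel '[[[0,0,0],[0,0,-0.3],60],[[0,0,0],[0,0,-0.6],60],[[0,0,0],[0,0,-0.6],60],[[0,0,0],[0,0,-0.6],60],[[0,0,0],[0,0,-0.6],60],[[0,0,0],[0,0,-0.6],60],[[0,0,0],[0,0,-0.6],60],[[0,0,0],[0,0,-0.6],60]]' >/dev/null; python3 ok.py && 
python3 -m handwheel '[[[0,0,0],[0,0,-0.3],60],[[0,0,0],[0,0,-0.6],60],[[0,0,0],[0,0,-0.6],60],[[0,0,0],[0,0,-0.6],60],[[0,0,0],[0,0,-0.6],60],[[0,0,0],[0,0,-0.6],60],[[0,0,0],[0,0,-0.6],60],[[0,0,0],[0,0,-0.6],60]]' >/dev/null && python3 ok.py && 
python3 -m handwheel '[[[0,0,0],[0,0,-0.3],60],[[0,0,0],[0,0,-0.6],60],[[0,0,0],[0,0,-0.6],60],[[0,0,0],[0,0,-0.6],60],[[0,0,0],[0,0,-0.6],60],[[0,0,0],[0,0,-0.6],60],[[0,0,0],[0,0,-0.6],60],[[0,0,0],[0,0,-0.6],60]]' >/dev/null && python3 ok.py && 
python3 -m handwheel '[[[0,0,0],[0,0,-0.3],60],[[0,0,0],[0,0,-0.6],60],[[0,0,0],[0,0,-0.6],60],[[0,0,0],[0,0,-0.6],60],[[0,0,0],[0,0,-0.6],60],[[0,0,0],[0,0,-0.6],60],[[0,0,0],[0,0,-0.6],60],[[0,0,0],[0,0,-0.6],60]]' >/dev/null && python3 ok.py
```

```text
z 0.1508 F [ 1.92 -0.09 -5.17] M [ 0.033 -0.517 -0.046]
z 0.1515 F [ 1.64  0.03 -5.13] M [-0.011 -0.437 -0.027]
z 0.1521 F [ 0.4   0.38 -5.6 ] M [ 0.016 -0.339  0.018]
z 0.1527 F [ 1.54 -1.02 -5.47] M [-0.041 -0.307 -0.045]
```

```bash

python3 -m handwheel '[[[0,0,0],[0,0,-0.3],60],[[0,0,0],[0,0,-0.6],60],[[0,0,0],[0,0,-0.6],60],[[0,0,0],[0,0,-0.6],60],[[0,0,0],[0,0,-0.6],60],[[0,0,0],[0,0,-0.6],60],[[0,0,0],[0,0,-0.6],60],[[0,0,0],[0,0,-0.6],60]]' >/dev/null; python3 ok.py && 
python3 -m handwheel '[[[0,0,0],[0,0,-0.3],60],[[0,0,0],[0,0,-0.6],60],[[0,0,0],[0,0,-0.6],60],[[0,0,0],[0,0,-0.6],60],[[0,0,0],[0,0,-0.6],60],[[0,0,0],[0,0,-0.6],60],[[0,0,0],[0,0,-0.6],60],[[0,0,0],[0,0,-0.6],60]]' >/dev/null && python3 ok.py && 
python3 -m handwheel '[[[0,0,0],[0,0,-0.3],60],[[0,0,0],[0,0,-0.6],60],[[0,0,0],[0,0,-0.6],60],[[0,0,0],[0,0,-0.6],60],[[0,0,0],[0,0,-0.6],60],[[0,0,0],[0,0,-0.6],60],[[0,0,0],[0,0,-0.6],60],[[0,0,0],[0,0,-0.6],60]]' >/dev/null && python3 ok.py && 
python3 -m handwheel '[[[0,0,0],[0,0,-0.3],60],[[0,0,0],[0,0,-0.6],60],[[0,0,0],[0,0,-0.6],60],[[0,0,0],[0,0,-0.6],60],[[0,0,0],[0,0,-0.6],60],[[0,0,0],[0,0,-0.6],60],[[0,0,0],[0,0,-0.6],60],[[0,0,0],[0,0,-0.6],60]]' >/dev/null && python3 ok.py &&
python3 -m handwheel '[[[0,0,0],[0,0,-0.3],60],[[0,0,0],[0,0,-0.6],60],[[0,0,0],[0,0,-0.6],60],[[0,0,0],[0,0,-0.6],60],[[0,0,0],[0,0,-0.6],60],[[0,0,0],[0,0,-0.6],60],[[0,0,0],[0,0,-0.6],60],[[0,0,0],[0,0,-0.6],60]]' >/dev/null && python3 ok.py && 
python3 -m handwheel '[[[0,0,0],[0,0,-0.3],60],[[0,0,0],[0,0,-0.6],60],[[0,0,0],[0,0,-0.6],60],[[0,0,0],[0,0,-0.6],60],[[0,0,0],[0,0,-0.6],60],[[0,0,0],[0,0,-0.6],60],[[0,0,0],[0,0,-0.6],60],[[0,0,0],[0,0,-0.6],60]]' >/dev/null && python3 ok.py
```

```text
z 0.1533 F [ 0.31 -0.25 -5.46] M [-0.018 -0.299 -0.013]
z 0.1539 F [ 0.15 -0.34 -5.37] M [-0.031 -0.313 -0.017]
z 0.1545 F [ 0.7  -0.01 -6.24] M [-0.05  -0.259 -0.015]
z 0.1551 F [-0.39 -0.76 -5.54] M [-0.02  -0.213 -0.012]
z 0.1557 F [ 1.13 -0.59 -5.59] M [-0.043 -0.211 -0.012]
z 0.1559 F [  4.07   0.17 -14.02] M [ 0.162 -0.865 -0.021]
```

Lip felt at z≈0.1557. Back off 1.5 mm and begin the twist.

```bash

python3 -m handwheel '[[[0,0,0],[0,0,0.8],60],[[0,0,0],[0,0,1.5],60],[[0,0,0],[0,0,1.5],60],[[0,0,0],[0,0,1.5],60],[[0,0,0],[0,0,1.5],60],[[0,0,0],[0,0,1.5],60],[[0,0,0],[0,0,1.5],60],[[0,0,0],[0,0,1.5],60]]' >/dev/null; python3 ok.py && 
python3 -m handwheel '[[[0,0,0.03],[0,0,0],60],[[0,0,0.06],[0,0,0],60],[[0,0,0.09],[0,0,0],60],[[0,0,0.12],[0,0,0],60],[[0,0,0.15],[0,0,0],60],[[0,0,0.15],[0,0,0],60],[[0,0,0.15],[0,0,0],60],[[0,0,0.15],[0,0,0],60]]' && python3 d.py .480 .1675 .137 32.5
```

```text
z 0.1549 F [-0.7  -0.22 -6.24] M [-0.116 -0.09   0.012]
time: 13.93
tcp_pos: [0.4806, 0.1687, 0.1548]
ee_rot: [-180.0, 0.0, 99.1]
wrist_force: [0.1, -1.3, -6.2]
gripper_width: 0.0588
grasp_force: 46.7
t 13.93 tcp [0.4806 0.1687 0.1548] [-179.99    0.     99.11] shift mm [-1.1 -0.7 17.8] turn [-0.     0.     1.163] F [ 0.14 -1.32 -6.23] M [-0.047 -0.079 -0.047]
```

```bash

python3 -m handwheel '[[[0,0,0.04],[0,0,0.1],60],[[0,0,0.08],[0,0,0.2],60],[[0,0,0.12],[0,0,0.3],60],[[0,0,0.16],[0,0,0.3],60],[[0,0,0.2],[0,0,0.3],60],[[0,0,0.2],[0,0,0.3],60],[[0,0,0.2],[0,0,0.3],60],[[0,0,0.2],[0,0,0.3],60]]' && python3 d.py .480 .1675 .137 32.5
```

```text
time: 14.6
tcp_pos: [0.4805, 0.1686, 0.1545]
ee_rot: [-180.0, 0.0, 87.7]
wrist_force: [-0.1, -1.0, -6.3]
gripper_width: 0.0591
grasp_force: 46.7
t 14.6 tcp [0.4805 0.1686 0.1545] [-1.7999e+02  1.0000e-02  8.7690e+01] shift mm [-1.1 -0.5 17.5] turn [-0.     0.     0.963] F [-0.12 -1.03 -6.29] M [-0.126 -0.035  0.018]
```

```bash

python3 -m handwheel '[[[0,0,0.06],[0,0,0],60],[[0,0,0.12],[0,0,0],60],[[0,0,0.18],[0,0,0],60],[[0,0,0.24],[0,0,0],60],[[0,0,0.3],[0,0,0],60],[[0,0,0.36],[0,0,0],60],[[0,0,0.42],[0,0,0],60],[[0,0,0.45],[0,0,0],60]]' && python3 ok.py && 
python3 -m handwheel '[[[0,0,0.06],[0,0,0],60],[[0,0,0.12],[0,0,0],60],[[0,0,0.18],[0,0,0],60],[[0,0,0.24],[0,0,0],60],[[0,0,0.3],[0,0,0],60],[[0,0,0.36],[0,0,0],60],[[0,0,0.42],[0,0,0],60],[[0,0,0.45],[0,0,0],60]]' && python3 d.py .480 .1675 .137 32.5
```

```text
time: 15.27
tcp_pos: [0.4804, 0.1686, 0.1544]
ee_rot: [-180.0, 0.0, 61.7]
wrist_force: [-1.0, -0.9, -5.9]
gripper_width: 0.0591
grasp_force: 46.7
z 0.1544 F [-1.05 -0.88 -5.87] M [-0.18   0.096  0.03 ]
time: 15.93
tcp_pos: [0.4802, 0.1687, 0.1543]
ee_rot: [-180.0, 0.0, 35.9]
wrist_force: [-2.2, 0.3, -5.2]
gripper_width: 0.059
grasp_force: 46.7
t 15.93 tcp [0.4802 0.1687 0.1543] [-1.7997e+02  5.0000e-02  3.5910e+01] shift mm [-0.8  0.9 17.3] turn [-0.     0.001  0.06 ] F [-2.17  0.31 -5.21] M [-0.096  0.228  0.023]
```

```bash

python3 -m handwheel '[[[0,0,0.03],[0,0,0],60],[[0,0,0.06],[0,0,0],60],[[0,0,0.06],[0,0,0],60],[[0,0,0.06],[0,0,0],60],[[0,0,0.06],[0,0,0],60],[[0,0,0.06],[0,0,0],60],[[0,0,0.06],[0,0,0],60],[[0,0,0.06],[0,0,0],60]]' && python3 d.py .480 .1675 .137 32.5; 
python3 -m handwheel '[[[0,0,0],[0,0,0.5],60],[[0,0,0],[0,0,1],60],[[0,0,0],[0,0,1.4],60],[[0,0,0],[0,0,1.4],60],[[0,0,0],[0,0,1.4],60],[[0,0,0],[0,0,1.4],60],[[0,0,0],[0,0,1.4],60],[[0,0,0],[0,0,1.4],60]]' >/dev/null; python3 ok.py;
python3 -m handwheel '[[[0,0,0],[0,0,0.3],60],[[0,0,0],[0,0,0.6],60],[[0,0,0],[0,0,0.6],60],[[0,0,0],[0,0,0.6],60],[[0,0,0],[0,0,0.6],60],[[0,0,0],[0,0,0.6],60],[[0,0,0],[0,0,0.6],60],[[0,0,0],[0,0,0.6],60]]' >/dev/null; python3 ok.py
```

```text
time: 16.6
tcp_pos: [0.4803, 0.1687, 0.1543]
ee_rot: [-180.0, 0.0, 32.6]
wrist_force: [-3.8, 0.3, -5.9]
gripper_width: 0.059
grasp_force: 46.7
t 16.6 tcp [0.4803 0.1687 0.1543] [-1.7998e+02  3.0000e-02  3.2610e+01] shift mm [-0.9  0.9 17.3] turn [-0.     0.001  0.002] F [-3.82  0.34 -5.92] M [ 0.03   0.567 -0.01 ]
z 0.153 F [-5.23  1.23 -6.27] M [ 0.276  0.879 -0.009]
z 0.1524 F [-5.86  1.01 -6.51] M [0.244 0.802 0.004]
```

```bash

python3 -m handwheel '[[[0,0,0],[-0.1,-0.1,0.3],60],[[0,0,0],[-0.3,-0.3,0.6],60],[[0,0,0],[-0.3,-0.3,0.8],60],[[0,0,0],[-0.3,-0.3,0.8],60],[[0,0,0],[-0.3,-0.3,0.8],60],[[0,0,0],[-0.3,-0.3,0.8],60],[[0,0,0],[-0.3,-0.3,0.8],60],[[0,0,0],[-0.3,-0.3,0.8],60]]' >/dev/null; python3 ok.py;
python3 -m handwheel '[[[0,0,0],[0,0,0.3],60],[[0,0,0],[0,0,0.6],60],[[0,0,0],[0,0,0.6],60],[[0,0,0],[0,0,0.6],60],[[0,0,0],[0,0,0.6],60],[[0,0,0],[0,0,0.6],60],[[0,0,0],[0,0,0.6],60],[[0,0,0],[0,0,0.6],60]]' >/dev/null; python3 ok.py
python3 -m handwheel '[[[0,0,0],[0,0,0.3],60],[[0,0,0],[0,0,0.5],60],[[0,0,0],[0,0,0.5],60],[[0,0,0],[0,0,0.5],60],[[0,0,0],[0,0,0.5],60],[[0,0,0],[0,0,0.5],60],[[0,0,0],[0,0,0.5],60],[[0,0,0],[0,0,0.5],60]]' >/dev/null; python3 ok.py
```

```text
z 0.1518 F [-3.16  0.8  -5.18] M [ 0.111  0.576 -0.023]
z 0.1511 F [-2.94 -0.32 -6.42] M [ 0.102  0.477 -0.063]
z 0.1506 F [-2.66  1.44 -5.21] M [0.022 0.385 0.029]
```

```bash
sed 's/int(.*)/int(s["wrist_force"][2]>-3))/' ok.py > ok2.py
python3 -m handwheel '[[[0,0,0],[0,0,0.3],60],[[0,0,0],[0,0,0.5],60],[[0,0,0],[0,0,0.5],60],[[0,0,0],[0,0,0.5],60],[[0,0,0],[0,0,0.5],60],[[0,0,0],[0,0,0.5],60],[[0,0,0],[0,0,0.5],60],[[0,0,0],[0,0,0.5],60]]' >/dev/null; python3 ok2.py && 
python3 -m handwheel '[[[0,0,0],[0,0,0.3],60],[[0,0,0],[0,0,0.5],60],[[0,0,0],[0,0,0.5],60],[[0,0,0],[0,0,0.5],60],[[0,0,0],[0,0,0.5],60],[[0,0,0],[0,0,0.5],60],[[0,0,0],[0,0,0.5],60],[[0,0,0],[0,0,0.5],60]]' >/dev/null && python3 ok2.py && 
python3 -m handwheel '[[[0,0,0],[0,0,0.3],60],[[0,0,0],[0,0,0.5],60],[[0,0,0],[0,0,0.5],60],[[0,0,0],[0,0,0.5],60],[[0,0,0],[0,0,0.5],60],[[0,0,0],[0,0,0.5],60],[[0,0,0],[0,0,0.5],60],[[0,0,0],[0,0,0.5],60]]' >/dev/null && python3 ok2.py
```

```text
File "ok2.py", line 3
    s=ctrl.state();print(s["wrist_force"][2]>-3))
                                                ^
SyntaxError: unmatched ')'
```

```bash
sed 's/"\]\[2\]<-7.5/"][2]>-3/' ok.py > ok2.py; python3 ok2.py && 
python3 -m handwheel '[[[0,0,0],[0,0,0.3],60],[[0,0,0],[0,0,0.5],60],[[0,0,0],[0,0,0.5],60],[[0,0,0],[0,0,0.5],60],[[0,0,0],[0,0,0.5],60],[[0,0,0],[0,0,0.5],60],[[0,0,0],[0,0,0.5],60],[[0,0,0],[0,0,0.5],60]]' >/dev/null && python3 ok2.py && 
python3 -m handwheel '[[[0,0,0],[0,0,0.3],60],[[0,0,0],[0,0,0.5],60],[[0,0,0],[0,0,0.5],60],[[0,0,0],[0,0,0.5],60],[[0,0,0],[0,0,0.5],60],[[0,0,0],[0,0,0.5],60],[[0,0,0],[0,0,0.5],60],[[0,0,0],[0,0,0.5],60]]' >/dev/null && python3 ok2.py
```

```text
z 0.1501 F [-2.34  0.63 -5.16] M [ 0.012  0.365 -0.014]
z 0.1496 F [-2.62 -0.14 -4.59] M [0.016 0.426 0.014]
z 0.1495 F [-5.41 -0.57  0.99] M [-0.073  0.858 -0.032]
```

Seated in the notch (6.2 mm below the lip, as expected). Release.

```bash

python3 -m handwheel '[[[0,0,0],[0,0,-0.3],60],[[0,0,0],[0,0,-0.3],72],[[0,0,0],[0,0,-0.3],76],[[0,0,0],[0,0,-0.3],82],[[0,0,0],[0,0,-0.3],90],[[0,0,0],[0,0,-0.3],100],[[0,0,0],[0,0,-0.3],100],[[0,0,0],[0,0,-0.3],100]]'
python3 -m handwheel '[[[0,0,0],[0,0,-6],100],[[0,0,0],[0,0,-16],100],[[0,0,0],[0,0,-28],100],[[0,0,0],[0,0,-40],100],[[0,0,0],[0,0,-52],100],[[0,0,0],[0,0,-64],100],[[0,0,0],[0,0,-70],100],[[0,0,0],[0,0,-70],100]]'
python3 d.py .5307 .006 .22 17.5
python3 - <<'E'
from h import *
w=[]
for n in("side","top"):
    c=eyes.capture(n);f=c["frame"]
    u,v=proj(c,[.48,.1675,.16]).astype(int)
    w.append(cv2.resize(f[v-60:v+60,u-60:u+60],None,fx=3.3,fy=3.3,interpolation=2)[:,:,::-1])
cv2.imwrite("pics/w3.png",np.hstack(w))
E
```

```text
time: 22.6
tcp_pos: [0.4803, 0.1687, 0.1495]
ee_rot: [180.0, -0.0, 32.6]
wrist_force: [0.3, 0.1, -0.3]
gripper_width: 0.0853
grasp_force: 0.0
time: 23.27
tcp_pos: [0.4814, 0.169, 0.2221]
ee_rot: [179.9, -0.2, 32.6]
wrist_force: [0.7, -0.1, 0.6]
gripper_width: 0.0855
grasp_force: 0.0
t 23.27 tcp [0.4814 0.169  0.2221] [179.93  -0.21  32.59] shift mm [-46.3 163.9   2.1] turn [ 0.001 -0.004  0.263] F [ 0.68 -0.05  0.65] M [0.011 0.01  0.004]
```

View pics/w3.png

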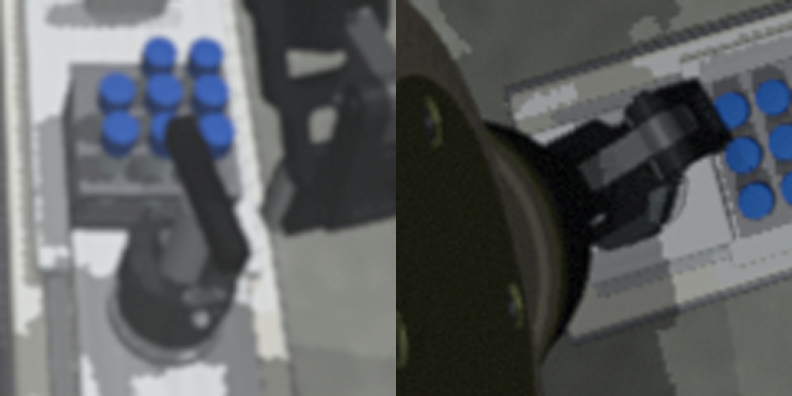

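The bar now stands turned ~75° (crop (185,130)–(235,255)) and stays up. On to the fin.

```bash

python3 -m handwheel '[[[0,0,0.05],[-8,27,0],60],[[0,0,0.1],[-16,54,0],55],[[0,0,0.15],[-24,82,0],55],[[0,0,0.2],[-32,110,0],55],[[0,0,0.263],[-40,138,0],55],[[0,0,0.263],[-46,163,0],55],[[0,0,0.263],[-46,163,0],55],[[0,0,0.263],[-46,163,0],55]]'
python3 d.py .531 .007 .078 17.5
python3 - <<'E'
from h import *
w=[]
for n in("side","top"):
    c=eyes.capture(n);f=c["frame"]
    u,v=proj(c,[.531,.007,.13]).astype(int);print(u,v)
    w.append(cv2.resize(f[v-60:v+60,u-60:u+60],None,fx=3.3,fy=3.3,interpolation=2)[:,:,::-1])
cv2.imwrite("pics/w4.png",np.hstack(w))
E
```

```text
time: 24.03
tcp_pos: [0.5288, 0.0055, 0.2181]
ee_rot: [-179.9, 0.1, 17.4]
wrist_force: [0.1, 0.2, -0.2]
gripper_width: 0.0467
grasp_force: 0.0
t 24.03 tcp [0.5288 0.0055 0.2181] [-1.7995e+02  1.2000e-01  1.7380e+01] shift mm [  2.9  -0.6 140.1] turn [-0.001  0.002 -0.002] F [ 0.14  0.16 -0.24] M [-0.014  0.038 -0.014]
407 258
319 320
```

View pics/w4.png

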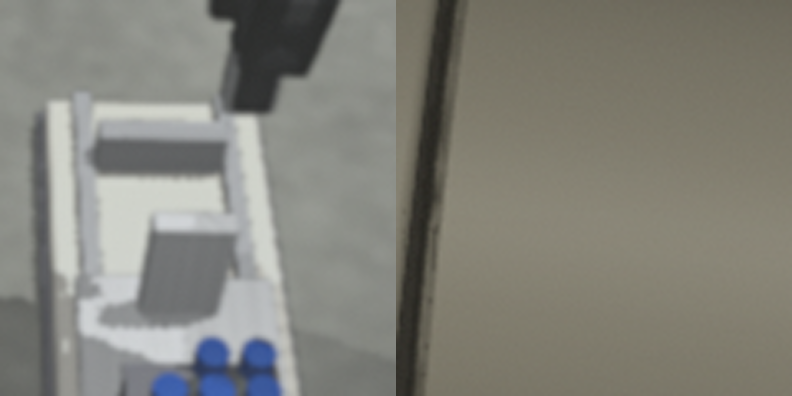

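Fin is unmoved (top face (190,222) in the crop) with the finger above it. Descend.

```bash

python3 -m handwheel '[[[0,0,0],[1,0,12],55],[[0,0,0],[2,0,24],55],[[0,0,0],[2.5,0,38],55],[[0,0,0],[2.5,0,52],55],[[0,0,0],[2.5,0,66],55],[[0,0,0],[2.5,0,80],55],[[0,0,0],[2.5,0,90],55],[[0,0,0],[2.5,0,90],55]]'
python3 d.py .531 .007 .079 17.5
```

```text
time: 24.8
tcp_pos: [0.5291, 0.0083, 0.1255]
ee_rot: [-179.9, 0.3, 17.6]
wrist_force: [-0.3, 0.3, -0.5]
gripper_width: 0.0472
grasp_force: 0.0
t 24.8 tcp [0.5291 0.0083 0.1255] [-179.87    0.3    17.58] shift mm [ 1.7  1.9 46.5] turn [-0.002  0.005  0.001] F [-0.29  0.3  -0.52] M [ 0.008 -0.014  0.035]
```

```bash

python3 -m handwheel '[[[0,0,0],[0.5,0.5,8],55],[[0,0,0],[1,1,16],55],[[0,0,0],[1,1,24],55],[[0,0,0],[1,1,32],55],[[0,0,0],[1,1,40],55],[[0,0,0],[1,1,48],55],[[0,0,0],[1,1,49],55],[[0,0,0],[1,1,49],55]]'
python3 -m handwheel '[[[0,0,0],[0,0,0],40],[[0,0,0],[0,0,0],30],[[0,0,0],[0,0,0],20],[[0,0,0],[0,0,0],10],[[0,0,0],[0,0,0],5],[[0,0,0],[0,0,0],5],[[0,0,0],[0,0,0],5],[[0,0,0],[0,0,0],5]]' 25
python3 d.py .531 .007 .079 17.5
```

```text
time: 25.47
tcp_pos: [0.5322, 0.0067, 0.0795]
ee_rot: [-180.0, 0.1, 17.5]
wrist_force: [-0.0, 0.6, 0.8]
gripper_width: 0.0469
grasp_force: 0.0
time: 26.13
tcp_pos: [0.5333, 0.0067, 0.081]
ee_rot: [180.0, -0.1, 17.5]
wrist_force: [-0.4, -0.2, 5.7]
gripper_width: 0.0118
grasp_force: 28.8
t 26.13 tcp [0.5333 0.0067 0.081 ] [ 1.7998e+02 -6.0000e-02  1.7520e+01] shift mm [-2.1 -1.   2. ] turn [ 0.    -0.001  0.   ] F [-0.37 -0.22  5.66] M [ 0.071  0.204 -0.011]
```

```bash

python3 -m handwheel '[[[0,0,0],[0,1,-0.5],5],[[0,0,0],[0,2,-0.5],5],[[0,0,0],[0,4,-0.5],5],[[0,0,0],[0,6,-0.5],5],[[0,0,0],[0,8,-0.5],5],[[0,0,0],[0,10,-0.5],5],[[0,0,0],[0,10,-0.5],5],[[0,0,0],[0,10,-0.5],5]]' 35
python3 -m handwheel '[[[0,0,0],[0,4,0],5],[[0,0,0],[0,12,0],5],[[0,0,0],[0,20,0],5],[[0,0,0],[0,28,0],5],[[0,0,0],[0,36,0],5],[[0,0,0],[0,44,0],5],[[0,0,0],[0,52,0],5],[[0,0,0],[0,56,0],5]]'
python3 d.py .531 .007 .079 17.5
```

```text
time: 26.8
tcp_pos: [0.5364, -0.0033, 0.0811]
ee_rot: [180.0, -0.1, 17.5]
wrist_force: [3.9, 0.1, 0.5]
gripper_width: 0.0115
grasp_force: 34.4
time: 27.47
tcp_pos: [0.5534, -0.0567, 0.0811]
ee_rot: [180.0, -0.1, 17.5]
wrist_force: [4.1, 4.1, 2.0]
gripper_width: 0.0118
grasp_force: 34.8
t 27.47 tcp [ 0.5534 -0.0567  0.0811] [ 1.80e+02 -6.00e-02  1.75e+01] shift mm [ -2.2 -67.5   2.1] turn [ 0.    -0.001  0.   ] F [4.12 4.08 2.05] M [ 0.542 -0.656  0.03 ]
```

```bash

python3 -m handwheel '[[[0,0,0],[0,3,0],5],[[0,0,0],[0,6,0],5],[[0,0,0],[0,8,0],5],[[0,0,0],[0,10,0],5],[[0,0,0],[0,11.5,0],5],[[0,0,0],[0,11.5,0],5],[[0,0,0],[0,11.5,0],5],[[0,0,0],[0,11.5,0],5]]'
python3 -m handwheel '[[[0,0,0],[0,0.5,0],5],[[0,0,0],[0,1,0],5],[[0,0,0],[0,1.5,0],5],[[0,0,0],[0,1.5,0],5],[[0,0,0],[0,1.5,0],5],[[0,0,0],[0,1.5,0],5],[[0,0,0],[0,1.5,0],5],[[0,0,0],[0,1.5,0],5]]'
python3 -m handwheel '[[[0,0,0],[0,0.5,0],5],[[0,0,0],[0,1,0],5],[[0,0,0],[0,1,0],5],[[0,0,0],[0,1,0],5],[[0,0,0],[0,1,0],5],[[0,0,0],[0,1,0],5],[[0,0,0],[0,1,0],5],[[0,0,0],[0,1,0],5]]'
python3 d.py .531 .007 .079 17.5
```

```text
time: 28.13
tcp_pos: [0.5567, -0.0672, 0.0811]
ee_rot: [180.0, -0.1, 17.5]
wrist_force: [6.0, 1.0, 1.1]
gripper_width: 0.012
grasp_force: 34.6
time: 28.8
tcp_pos: [0.557, -0.0684, 0.081]
ee_rot: [-180.0, -0.0, 17.5]
wrist_force: [5.8, 3.2, 0.7]
gripper_width: 0.0114
grasp_force: 34.7
time: 29.47
tcp_pos: [0.5572, -0.0689, 0.081]
ee_rot: [-180.0, -0.0, 17.5]
wrist_force: [3.7, 4.3, 1.1]
gripper_width: 0.0115
grasp_force: 34.8
t 29.47 tcp [ 0.5572 -0.0689  0.081 ] [-1.7996e+02 -4.0000e-02  1.7540e+01] shift mm [ -2.1 -80.3   2.1] turn [-0.001 -0.001  0.001] F [3.65 4.25 1.09] M [ 0.712 -0.652  0.001]
```

```bash

python3 -m handwheel '[[[0,0,0],[0,0.5,0],5],[[0,0,0],[0,1,0],5],[[0,0,0],[0,1,0],5],[[0,0,0],[0,1,0],5],[[0,0,0],[0,1,0],5],[[0,0,0],[0,1,0],5],[[0,0,0],[0,1,0],5],[[0,0,0],[0,1,0],5]]'
python3 d.py .531 .007 .079 17.5
```

```text
time: 30.13
tcp_pos: [0.5572, -0.0689, 0.081]
ee_rot: [-179.9, -0.0, 17.6]
wrist_force: [2.1, 8.8, 5.4]
gripper_width: 0.0117
grasp_force: 35.2
t 30.13 tcp [ 0.5572 -0.0689  0.081 ] [-1.7987e+02 -3.0000e-02  1.7560e+01] shift mm [ -2.1 -80.3   2.2] turn [-0.002 -0.     0.001] F [2.13 8.78 5.42] M [ 1.309 -0.407  0.01 ]
```

At the stop: no further motion, and force rises. Release symmetrically and retreat upward.

```bash

python3 -m handwheel '[[[0,0,0],[0,-0.5,0],5],[[0,0,0],[0,-0.5,0],20],[[0,0,0],[0,-0.5,0],30],[[0,0,0],[0,-0.5,0],45],[[0,0,0],[0,-0.5,0],55],[[0,0,0],[0,-0.5,0],55],[[0,0,0],[0,-0.5,0],55],[[0,0,0],[0,-0.5,0],55]]'
python3 -m handwheel '[[[0,0,0],[0,0,-10],55],[[0,0,0],[0,0,-25],55],[[0,0,0],[0,0,-45],55],[[0,0,0],[0,0,-65],55],[[0,0,0],[0,0,-85],55],[[0,0,0],[0,0,-110],55],[[0,0,0],[0,0,-130],55],[[0,0,0],[0,0,-150],55]]'
python3 -m handwheel '[[[0,0,0],[-30,0,-5],55],[[0,0,0],[-60,0,-5],55],[[0,0,0],[-90,0,-5],55],[[0,0,0],[-120,0,-5],55],[[0,0,0],[-140,0,-5],55],[[0,0,0],[-140,0,-5],55],[[0,0,0],[-140,0,-5],55],[[0,0,0],[-140,0,-5],55]]'
python3 - <<'E'
from h import *
for n in("side","top"):
    c=eyes.capture(n);cv2.imwrite(f"pics/{n}5.png",c["frame"][:,:,::-1])
E
```

```text
time: 30.8
tcp_pos: [0.557, -0.0702, 0.0808]
ee_rot: [-180.0, 0.0, 17.5]
wrist_force: [-0.5, -0.6, 0.5]
gripper_width: 0.0469
grasp_force: 0.0
time: 31.47
tcp_pos: [0.5572, -0.0701, 0.2333]
ee_rot: [180.0, -0.1, 17.5]
wrist_force: [0.4, -0.2, 0.1]
gripper_width: 0.047
grasp_force: 0.0
time: 32.13
tcp_pos: [0.4242, -0.1122, 0.2367]
ee_rot: [180.0, -0.1, 17.5]
wrist_force: [0.6, 1.2, -0.1]
gripper_width: 0.0471
grasp_force: 0.0
```

View pics/side5.png

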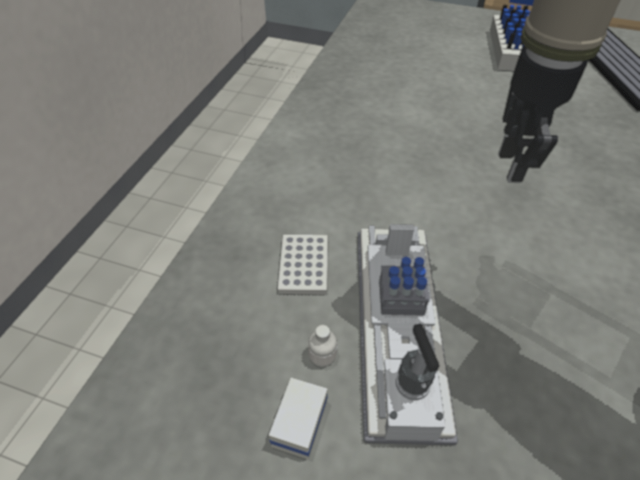

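The carrier is at its stop (fin near (401,240)), the T-bar stays up and turned at (425,348), the bystanders are unmoved, and the arm is clear.

```bash
python3 -c "
from rig import ctrl
print(ctrl.job_done())"
```

```text
the job is handed in; nothing more can be done
None
```

The job is handed in at about 32 s: the plunger is resting up in its notch, the carrier is drawn out against its stop, the arm is clear and the items beside the loader look unmoved; no verdict was returned.

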